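# Shorten a telescoping target pole by one hole

### The arm

A 6-joint arm with a two-finger parallel gripper is mounted at the origin on a cart in front of the work surface, level with it; the furniture and walls round the work are solid. World frame = base frame: x ahead of the robot, y to its left, z up, the work surface at z = 0. Lengths are in mm, angles in degrees, forces in N, time in s.
With the tool pointing down it reaches from about 300 to 850 mm from the base axis. Payload 4.2 kg.
Tool frame: the origin (TCP) lies between the finger pads; the fingertips stand ahead of it and the grasp point (between the pads) lies 8 mm behind it (env.tip_reach is the x of the fingertips in the tool frame, in mm); x points along the fingers, y is the direction in which the jaws open and shut, and the axes are right-handed (so a half turn about x gives the same grasp; the last joint's range is limited). The gripper opens to 91 mm and grips with 3 to 60 N. Pads are 32 mm wide; open, the fingers measure 118 mm over their backs; the gripper's body (76 mm by 178 mm) begins 60 mm behind the grasp point.
Start: joints at [62.281, 18.312, 89.639, -0, 72.044, -1.146], TCP at [257.231, 514.271, 224.976] pointing down, gripper open.
Joint ranges: [-177.97, 177.97], [-48.28, 115.42], [12.27, 149.76], [-77.06, 257.06], [2.81, 150.46], [-146.56, 146.56]. Speed limits (degrees/s): [147.25, 147.25, 180, 180, 180, 180].

### API

Orientations are given as [roll, pitch, yaw] about the fixed x, y, z axes, in that order (R = Rz(yaw) Ry(pitch) Rx(roll)).
In Python, from workcell import env, cams gives the robot as it stands.
- The arm moves only by the tool arm_command, never from a script. Its argument "deltas" is a list of rows, each a list of 3 entries, a list of its own where there are three numbers: the opening, from 0 (shut) to 1 (fully open), then the shift along the world's x, y, z in mm, then the turn about the world's z in rad. A call has 1 to 20 rows; each row is the pose to reach, as a shift and turn from the pose commanded when the call began; what a row does not reach only later rows make up. A row lasts 1/10 s, in which the tool goes at most 50 mm and 8.59 degrees, less where a joint would pass 70% of its speed; a pose out of reach is approached as far as the arm can. A call with a gripper value outside its range is refused whole. The fingers move at their own pace and stop on an object; "grip_force" is the grip in N (left out, the last holds). Time passes only in rows, so rows that repeat a pose let the fingers close. It gives the time, the measured TCP pose, the force and the opening at its end, in the units of the state.
- env.state(): the state, without advancing time (a new reading comes with each control period).
- cams.grab_frame(name): name is "scene" or "top" or "wrist"; returns a dict with "img" (480x640x3 uint8, red, green, blue), "K" (3x3 intrinsics, pixels), "rvec" (rotation vector, rad) and "tvec" (3), from world to camera coordinates, as OpenCV has them. Camera axes: x right, y down, z forward; pixel columns grow to the right and rows downward; lengths in mm; the calibration is good to about 2 mm. A picture is of the moment at which its call begins. There is no depth.
- env.job_done(): hands the job in, once; it reports no verdict.
Trained networks look in a picture, given as the dict that the camera call returned (one of the last four; its "shot" number tells which), for a name from the list of things; names that differ only in an ending like _2 or _b are one class to them, and where a whole thing is asked for, a point or a joint stands for the part that bears it (a point fixed in the world has none). Each returns a list of dicts, best first, with "conf" (0 to 1); they miss things now and then, are a little off and sometimes report something else, mostly with a low value. They report only what shows in the picture. A call takes as long as a camera call.
- cams.silhouettes(picture, name): "region" (480x640 bool, what is visible of it) and "centre" ([column, row] in pixels, amid what is visible of it).
The state is a dict: "time_s": time; "qpos": joint angles; "qvel": joint speeds; "effort": joint torques, N m; "ee_pos": TCP position; "ee_rot": TCP orientation; "force": force on the tool from outside, world axes, zero at the start; "torque": the same for the moment, N m; "gripper_width": finger opening in mm.
Only numpy, scipy, OpenCV 4.12 (cv2) and the standard library are available. Lean on these libraries where they do the work, as an engineer would, in place of code of your own. Each camera call takes 0.05 s, during which the arm holds its last target.

### The job

The telescoping target pole clamped in its bench cradle has to be one hole shorter. Softly press its sprung thumb paddle to draw the locking pin, slide the outer tube gently towards the clamp block, let the paddle come up again once the pin has left its hole, and push on until the pin clicks into the very next hole and the paddle is fully up. Never force the tube while it is locked, and leave the gauges and the can beside the cradle where they stand.

Things in the scene. Friction and masses are not known exactly. Their poses are not given: they have to be found in the camera images.
- pole_base: Fixed aluminium cradle plate, 330 x 70 mm, 13 mm high, origin under its centre, z up. The pole lies level, axis 55 mm above the desk; the cradle's +x axis is the way to push the outer tube to shorten it. Grey clamp block (34 mm along, 52 across, 81 high) at x = +140 mm holds the 22 mm steel inner tube; forked rest at x = -105 mm.
- outer_tube (a joint): Travel (m) of the grey 29 mm outer tube and its lock housing (66 x 38 x 42 mm) along the cradle's +x; grows as the pole shortens. Starts at 0 in the first hole (1.5 mm play). Friction 2.5 N. The next hole is at 0.032 to 0.055, different each time and hidden: feel for it; there the tube stops dead. The hole after, 0.028 further, is wrong. Over 25 N spoils the lock.
- thumb_paddle (a joint): How far the paddle is pressed, m: 0 fully up (pin in a hole), 0.0055 fully down; spring 2 N rising to 4.8 N. Beyond 0.0035 the pin is out. Paddle and pin are one piece: between holes the pin, riding on the inner tube, keeps the paddle down at about 0.0035 unaided; at a hole it springs up to 0 unless pressed. Held down, it passes holes without clicking.
- paddle_top (a point): Centre of the top of the black thumb paddle (44 mm along the pole, 26 mm across, ribbed) on the lock housing; 89 mm above the desk when up. It moves with the outer tube and sinks when pressed straight down.
- thumb_stop (a point): Upright grey wall at the clamp end of the paddle, fixed to the outer tube: 8 mm thick, 34 mm across, top edge 106 mm above the desk (17 mm above the raised paddle). The point is on its face towards the paddle, mid-width, 6 mm below the top edge, 26 mm along +x from the paddle's centre. A fingertip on or just above the paddle can push the tube by this wall.
- ring_gauge: Bystander: steel ring, 46 mm diameter, 16 mm high, flat on the desk beside the cradle. Origin at the centre of its underside.
- objective_can: Bystander: white screw-top can, 47 mm diameter, 52 mm high, upright beside the cradle. Origin at the centre of its underside.
- plug_gauge: Bystander: plug gauge with a black handle, 108 mm long, 18 mm wide, lying between the cradle and the robot. Origin at the centre of its underside.

How it is judged:
By the outcome, as a careful person would: the job done as asked, in the order asked, and still so for the second after the job is handed in, with the robot touching nothing.
It also fails if it takes over 29 s, if anything falls off the work surface, if the arm or the gripper's body presses on something with over 40 N, if the wrist force passes 120 N, or if a joint passes its speed limit or range.

## Working session

There is one attempt and no reset: what is moved stays moved. The work goes in short steps, Python scripts to look and compute and a tool call to move; the robot and the scene stay as the last step left them, time stands still between calls to the robot, and variables do not carry over. Pictures are saved under pics/ and viewed, and the job is handed in when it is done.

Besides the shell and the picture viewer there is one more tool, called after ">>>" as name(argument=value, ...), one argument or row to a line, values as JSON. arm_command: Moves the arm, as the interface text tells. Its arguments: {"type":"object","properties":{"deltas":{"type":"array","items":{"type":"array"}},"grip_force":{"type":"number"}},"required":["deltas"]}

```bash
mkdir -p pics; ls
cat > h.py <<'E'
import numpy as np,cv2
from workcell import env,cams
def proj(f,P):
    return cv2.projectPoints(np.float64(P).reshape(-1,1,3),f["rvec"],f["tvec"],f["K"],None)[0].reshape(-1,2)
def back(f,uv,z):
    R,_=cv2.Rodrigues(np.float64(f["rvec"]));t=np.float64(f["tvec"]).ravel()
    c=-R.T@t; d=R.T@np.linalg.inv(f["K"])@np.array([uv[0],uv[1],1.])
    return c+d*(z-c[2])/d[2]
E
python3 - <<'E'
from h import *
print(env.state(),env.tip_reach)
for n in("scene","top"):
    f=cams.grab_frame(n);cv2.imwrite(f"pics/{n}0.png",f["img"][...,::-1])
    for o,z in(("thumb_paddle",89),("thumb_stop",95),("outer_tube",60),("pole_base",13),("paddle_top",89)):
        for r in cams.silhouettes(f,o)[:2]:
            print(n,o,r["conf"],r["centre"],r["region"].sum(),back(f,r["centre"],z).round(1))
            if o in("pole_base","thumb_paddle"): print(cv2.minAreaRect(np.argwhere(r["region"])[:,::-1].astype(np.float32)))
E
```

```text
pics
{'time_s': 0.0, 'qpos': array([ 6.22795635e+01,  1.83499441e+01,  8.97070497e+01,  1.04027447e-04,
        7.20433852e+01, -1.14466197e+00]), 'qvel': array([0.07780891, 0.08299067, 0.0309372 , 0.00935982, 0.05836649,
       0.05120575]), 'effort': array([-8.12514027e-04, -4.12462091e+01, -2.31971437e+01,  7.26966583e-02,
        4.59213252e-02, -1.67564408e-04]), 'ee_pos': array([257.00267778, 513.81801129, 224.13291507]), 'ee_rot': array([ -91.20111581,   89.89962094, -117.77692254]), 'force': array([-0.61117629, -0.25429201, -0.04168635]), 'torque': array([-0.02330318, -0.0359001 , -0.05902733]), 'gripper_width': 91.25597379830918} 11.0
scene thumb_paddle 0.57 [343.9, 234.5] 170 [ 558.4 -163.6   89. ]
((342.8588562011719, 234.33529663085938), (12.907362937927246, 17.13750648498535), 49.398704528808594)
scene thumb_stop 0.81 [348.9, 239.1] 2023 [ 535.7 -155.3   95. ]
scene outer_tube 0.87 [346.8, 236.3] 1892 [ 584.8 -193.5   60. ]
scene pole_base 0.69 [321.5, 279.8] 7796 [ 558.7 -117.3   13. ]
((323.428955078125, 267.4610900878906), (61.071285247802734, 183.89456176757812), 51.911224365234375)
scene paddle_top 0.66 [340.6, 234.0] 218 [ 563.  -160.1   89. ]
top thumb_paddle 0.64 [353.4, 242.9] 521 [ 564.2 -161.8   89. ]
((355.2691955566406, 244.3461456298828), (18.8271484375, 29.417421340942383), 78.69007110595703)
top thumb_stop 0.56 [392.4, 237.2] 2893 [ 572.1 -217.1   95. ]
top outer_tube 0.96 [389.4, 235.7] 2987 [ 577.6 -216.8   60. ]
top pole_base 0.62 [336.3, 251.4] 10179 [ 557.3 -139.2   13. ]
((343.812255859375, 249.60992431640625), (46.18677520751953, 239.900634765625), 78.08879089355469)
top paddle_top 0.84 [356.1, 245.4] 558 [ 560.7 -165.6   89. ]
```

Run:
```python
import cv2
for n,(x0,y0,x1,y1) in {"scene":(220,180,420,330),"top":(210,170,480,330)}.items():
    i=cv2.imread(f"pics/{n}0.png")[y0:y1,x0:x1]
    s=800/(x1-x0); cv2.imwrite(f"pics/{n}0c.png",cv2.resize(i,None,fx=s,fy=s,interpolation=cv2.INTER_CUBIC))
```

```text
(no output)
```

View pics/scene0.png

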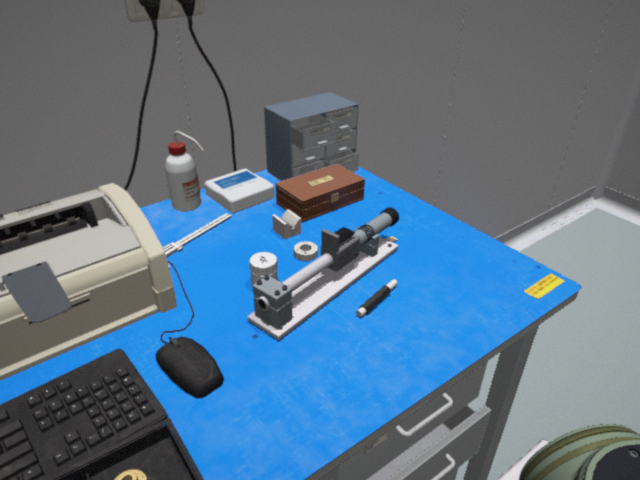

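View pics/top0.png

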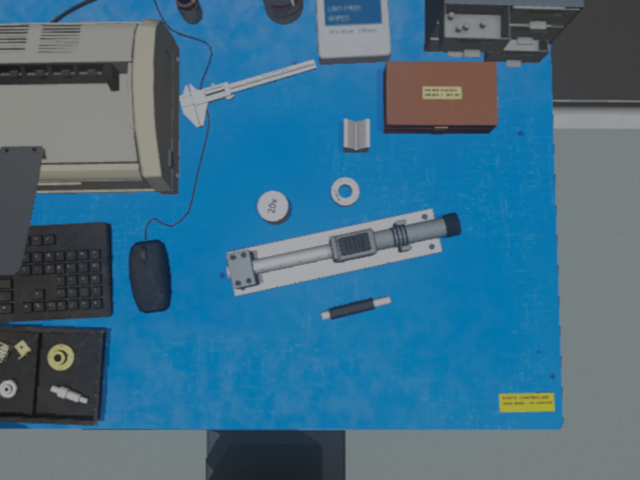

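```bash
sleep 1
```

```text
(no output)
```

View pics/top0c.png

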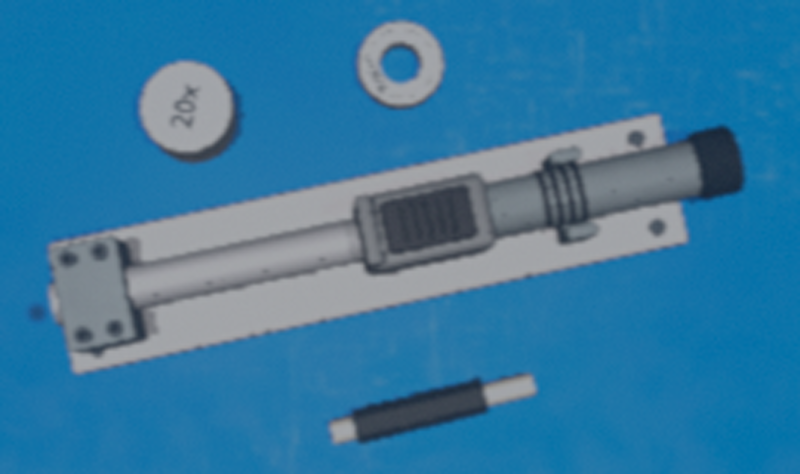

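View pics/scene0c.png

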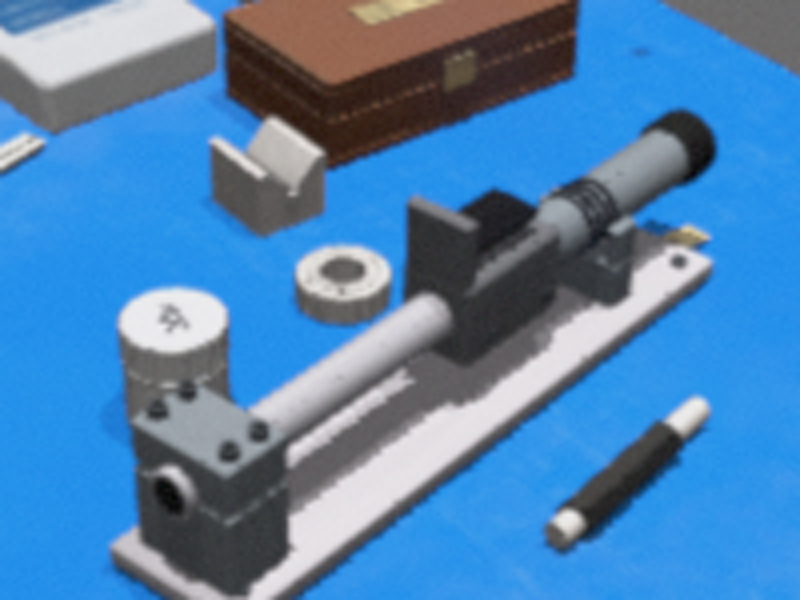

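Run:
```python
from h import *
f=cams.grab_frame("top")
o=np.array([210,170]);s=800/270
q=lambda x,y:np.array([x,y])/s+o
C=[back(f,q(*p),13)[:2] for p in((50,243),(660,115),(688,243),(75,373))]
print(np.round(C,1),np.linalg.norm(C[0]-C[1]),np.linalg.norm(C[0]-C[3]))
c=np.mean(C,0);d=(C[0]+C[3]-C[1]-C[2]);d/=np.linalg.norm(d);print("c",c,"d",d,np.degrees(np.arctan2(d[1],d[0])))
n=np.array([-d[1],d[0]])
def loc(p):return (p[:2]-c)@d,(p[:2]-c)@n
for nm,p,z in(("paddle",(431,219),89),("stoptop",(369,232),106),("clamp",(93,291),81),("cap end",(742,160),60)):
    P=back(f,q(*p),z);print(nm,P.round(1),np.round(loc(P),1))
g=cams.grab_frame("scene")
o2=np.array([220,180])
for nm,p,z in(("stop top R",(478,238),106),("stop top L",(412,202),106),("clamp top",(208,425),81)):
    P=back(g,np.array(p)/4+o2,z);print(nm,P.round(1),np.round(loc(P),1))
for n_ in("ring_gauge","objective_can","plug_gauge"):
    r=cams.silhouettes(f,n_)
    if r: P=back(f,r[0]["centre"],10);print(n_,P.round(1),np.round(loc(P),1))
```

```text
[[ 555.8   31.1]
 [ 624.8 -290.5]
 [ 556.9 -304.3]
 [ 487.9   16.8]] 328.91321697473876 69.388658394803
c [ 556.34081032 -136.72410996] d [-0.21012965  0.97767353] 102.12995030105955
paddle [ 562.8 -164.7   89. ] [-28.7  -0.4]
stoptop [ 555.1 -134.3  106. ] [2.6 0.7]
clamp [527.8  -0.8  81. ] [138.9  -0.6]
cap end [ 595.5 -322.6   60. ] [-190.     0.8]
stop top R [ 531.2 -131.2  106. ] [10.7 23.4]
stop top L [ 568.4 -126.2  106. ] [  7.7 -14. ]
clamp top [521.3   5.6  81. ] [146.5   4.3]
ring_gauge [ 647.  -159.8   10. ] [-41.6 -83.8]
objective_can [631.7 -34.6  10. ] [ 84.  -95.2]
plug_gauge [ 470.4 -169.4   10. ] [-13.9  90.9]
```

Run:
```python
from h import *
from scipy.spatial.transform import Rotation as R
M=R.from_euler("xyz",env.state()["ee_rot"],degrees=True).as_matrix();print(M.round(3))
y=M[:,1];a=np.degrees(np.arctan2(y[1],y[0]));print("jaw dir",a)
d=np.array([-.2101,.9777]);n=np.array([-d[1],d[0]]);c=np.array([556.3,-136.7])
print("cradle 102.1")
for h in (13.5,16):
    print(h, c+d*(-29+26-h-4))
f=cams.grab_frame("top");g=cams.grab_frame("scene")
A=[(45,150),(18,273)];B=[(50,262),(72,312)]
# triangulate plate corner: top (45,148) likely <-> scene?
for uv in((45,148),(20,273),(0,210)):
    for z in(0,100,200,300):
        P=back(f,uv,z);print(uv,z,P.round(0),proj(g,P).round(0))
```

```text
[[ 0.     0.447  0.894]
 [ 0.     0.894 -0.447]
 [-1.     0.     0.   ]]
jaw dir 63.42859368565115
cradle 102.1
13.5 [ 560.60705 -156.74285]
16 [ 561.1323 -159.1871]
(45, 148) 0 [722. 327.   0.] [[ 25. 339.]]
(45, 148) 100 [698. 281. 100.] [[ 43. 285.]]
(45, 148) 200 [674. 234. 200.] [[ 63. 223.]]
(45, 148) 300 [650. 188. 300.] [[ 85. 151.]]
(20, 273) 0 [523. 357.   0.] [[ 36. 442.]]
(20, 273) 100 [519. 307. 100.] [[ 57. 370.]]
(20, 273) 200 [516. 258. 200.] [[ 80. 289.]]
(20, 273) 300 [513. 208. 300.] [[105. 199.]]
(0, 210) 0 [622. 393.   0.] [[-11. 404.]]
(0, 210) 100 [608. 340. 100.] [[ 10. 338.]]
(0, 210) 200 [595. 287. 200.] [[ 35. 265.]]
(0, 210) 300 [581. 234. 300.] [[ 62. 181.]]
```

>>> arm_command(
  deltas=[
    [0, [20, -44, 0], -0.07],
    [0, [40, -89, 0], -0.14],
    [0, [60, -133, 0], -0.21],
    [0, [80, -177, 0], -0.28],
    [0, [100, -222, 0], -0.35],
    [0, [120, -266, 0], -0.42],
    [0, [140, -310, 0], -0.49],
    [0, [160, -355, 0], -0.56],
    [0, [180, -399, 0], -0.63],
    [0, [200, -443, 0], -0.7],
    [0, [220, -488, 0], -0.77],
    [0, [240, -532, -10], -0.84],
    [0, [260, -576, -25], -0.895],
    [0, [280, -621, -45], -0.895],
    [0, [295, -655, -65], -0.895],
    [0, [303.8, -673.3, -85], -0.895],
    [0, [303.8, -673.3, -85], -0.895],
    [0, [303.8, -673.3, -85], -0.895],
  ],
  grip_force=15,
)

```text
time_s: 2.75
ee_pos: [560.7, -158.8, 139.7]
ee_rot: [-141.1, 89.9, 141.0]
force: [-0.2, 0.1, 0.1]
gripper_width: 0.7
```

Run:
```python
from h import *
from scipy.spatial.transform import Rotation as R
s=env.state();print(s["time_s"],s["ee_pos"],s["force"],s["gripper_width"])
M=R.from_euler("xyz",s["ee_rot"],degrees=True).as_matrix();print(M.round(3))
im=[]
for n,(x0,y0,x1,y1) in {"scene":(260,150,440,285),"wrist":(0,0,640,480)}.items():
    f=cams.grab_frame(n);cv2.imwrite(f"pics/{n}1.png",cv2.resize(np.ascontiguousarray(f["img"][y0:y1,x0:x1,::-1]),(800,600),interpolation=cv2.INTER_CUBIC))
    np.savez(f"{n}1.npz",**{k:np.asarray(f[k]) for k in("K","rvec","tvec")})
```

```text
2.75 [ 560.68463443 -158.82465999  139.73340509] [-0.18903765  0.09756572  0.13046978] 0.7002096088538005
[[-0.001  0.978  0.21 ]
 [ 0.001  0.21  -0.978]
 [-1.    -0.001 -0.001]]
```

View pics/scene1.png

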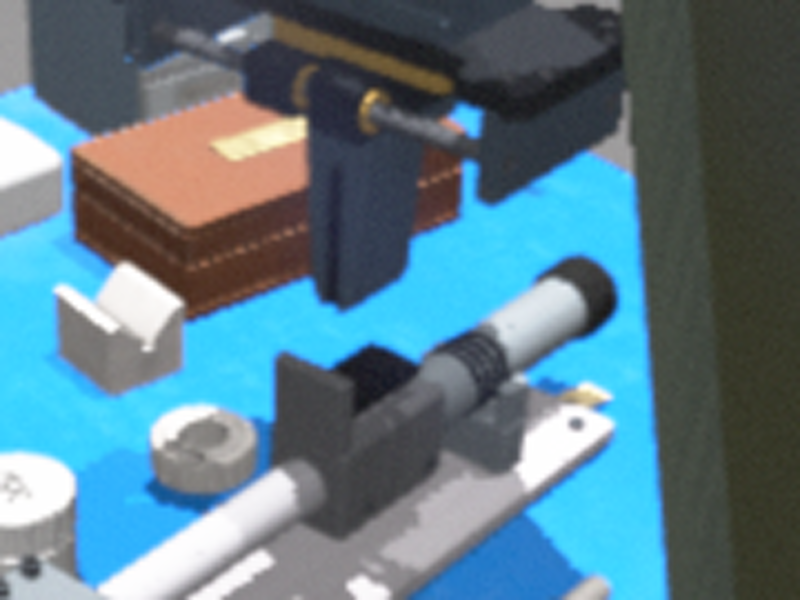

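View pics/wrist1.png

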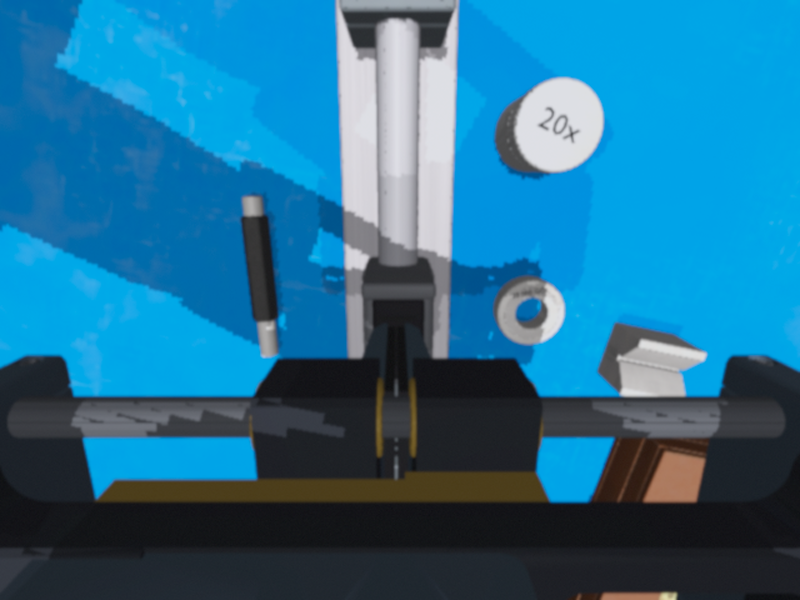

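Run:
```python
from h import *
d=np.array([-.2101,.9777]);n=np.array([-d[1],d[0]]);c=np.array([556.3,-136.7])
w=np.load("wrist1.npz")
i=cv2.imread("pics/wrist1.png")[230:380,330:480];cv2.imwrite("pics/w1c.png",cv2.resize(i,(600,600),interpolation=cv2.INTER_CUBIC))
for uv,z in(((398,298),106),((398,284),106),((398,325),129),((365,298),106),((433,298),106)):
    P=back(w,np.array(uv)/1.25,z);print(uv,z,P.round(1),((P[:2]-c)@d).round(1),((P[:2]-c)@n).round(1))
T=np.array([560.7,-158.8]);print("tcp local",(T-c)@d,(T-c)@n)
```

```text
(398, 298) 106 [ 556.4 -138.2  106. ] -1.4 0.2
(398, 284) 106 [ 555.  -131.8  106. ] 5.1 0.2
(398, 325) 129 [ 557.4 -143.1  129. ] -6.4 0.3
(365, 298) 106 [ 541.8 -141.3  106. ] -1.5 15.1
(433, 298) 106 [ 571.9 -134.8  106. ] -1.4 -15.7
tcp local -22.531610000000043 0.3413299999999156
```

View pics/w1c.png

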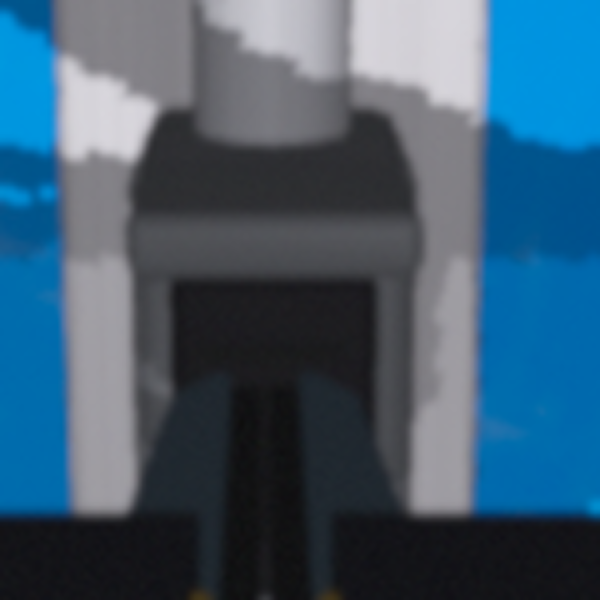

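>>> arm_command(
  deltas=[
    [0, [0, 0, -10], 0],
    [0, [0, 0, -22], 0],
    [0, [0, 0, -30], 0],
    [0, [0, 0, -35], 0],
    [0, [0, 0, -36.5], 0],
    [0, [0, 0, -36.5], 0],
    [0, [0, 0, -36.5], 0],
  ],
)

```text
time_s: 3.55
ee_pos: [561.3, -159.1, 103.7]
ee_rot: [63.7, 90.0, -14.2]
force: [0.1, 0.7, -0.2]
gripper_width: 0.5
```

>>> arm_command(
  deltas=[
    [0, [0, 0, -1.5], 0],
    [0, [0, 0, -1.5], 0],
  ],
)

```text
time_s: 3.75
ee_pos: [561.1, -159.1, 102.1]
ee_rot: [67.4, 90.0, -10.5]
force: [0.6, 0.8, 0.2]
gripper_width: 0.3
```

>>> arm_command(
  deltas=[
    [0, [0, 0, -1], 0],
    [0, [0, 0, -1], 0],
  ],
)

```text
time_s: 3.95
ee_pos: [561.0, -159.0, 100.9]
ee_rot: [-171.4, 90.0, 110.8]
force: [0.0, -0.6, 0.1]
gripper_width: 0.3
```

>>> arm_command(
  deltas=[
    [0, [0, 0, -1], 0],
    [0, [0, 0, -1], 0],
  ],
)

```text
time_s: 4.15
ee_pos: [561.2, -159.1, 100.1]
ee_rot: [67.5, 90.0, -10.3]
force: [-1.4, 0.3, 1.0]
gripper_width: 0.9
```

>>> arm_command(
  deltas=[
    [0, [0, 0, -1], 0],
    [0, [0, 0, -1], 0],
  ],
)

```text
time_s: 4.35
ee_pos: [561.1, -159.1, 99.1]
ee_rot: [66.7, 90.0, -11.1]
force: [-0.5, 0.1, 1.9]
gripper_width: 0.4
```

>>> arm_command(
  deltas=[
    [0, [0, 0, -1], 0],
    [0, [0, 0, -1], 0],
  ],
)

```text
time_s: 4.55
ee_pos: [561.1, -159.1, 98.0]
ee_rot: [64.0, 90.0, -13.9]
force: [-0.3, 1.2, 1.9]
gripper_width: 0.5
```

>>> arm_command(
  deltas=[
    [0, [0, 0, -1], 0],
    [0, [0, 0, -1], 0],
  ],
)

```text
time_s: 4.75
ee_pos: [561.1, -159.1, 97.0]
ee_rot: [69.4, 90.0, -8.4]
force: [0.5, -0.8, 4.0]
gripper_width: 0.5
```

>>> arm_command(
  deltas=[
    [0, [0, 0, -0.8], 0],
    [0, [0, 0, -0.8], 0],
  ],
)

```text
time_s: 4.95
ee_pos: [561.2, -159.1, 96.2]
ee_rot: [66.5, 90.0, -11.3]
force: [-0.4, -0.7, 4.5]
gripper_width: 0.7
```

>>> arm_command(
  deltas=[
    [0, [0, 0, -0.7], 0],
    [0, [0, 0, -0.7], 0],
    [0, [0, 0, -0.7], 0],
  ],
)

```text
time_s: 5.25
ee_pos: [561.1, -159.1, 95.5]
ee_rot: [68.5, 90.0, -9.3]
force: [0.7, -0.5, 3.9]
gripper_width: 0.2
```

Run:
```python
from h import *
F=[]
for k in range(4):
    f=cams.grab_frame("wrist" if k==1 else "scene");s=env.state();F.append(s["force"]);print(s["time_s"],s["ee_pos"].round(2),s["force"].round(2))
    if k==1: wf=f
print(np.mean(F,0))
cv2.imwrite("pics/w2.png",cv2.resize(np.ascontiguousarray(wf["img"][180:310,255:395,::-1]),(650,600),interpolation=cv2.INTER_CUBIC))
cv2.imwrite("pics/s2.png",cv2.resize(np.ascontiguousarray(f["img"][190:270,290:400,::-1]),(800,580),interpolation=cv2.INTER_CUBIC))
```

```text
5.3 [ 561.13 -159.08   95.57] [-0.54 -0.54  3.25]
5.35 [ 561.13 -159.08   95.55] [0.14 0.6  4.62]
5.4 [ 561.15 -159.05   95.57] [ 0.89 -0.68  5.12]
5.45 [ 561.13 -159.04   95.54] [ 0.06 -0.68  4.08]
[ 0.1384297  -0.32665194  4.26863388]
```

View pics/s2.png

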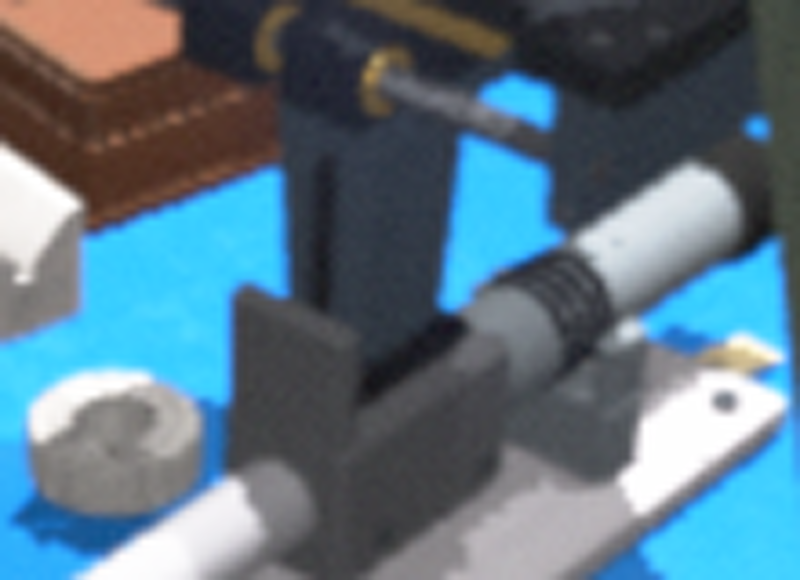

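View pics/w2.png

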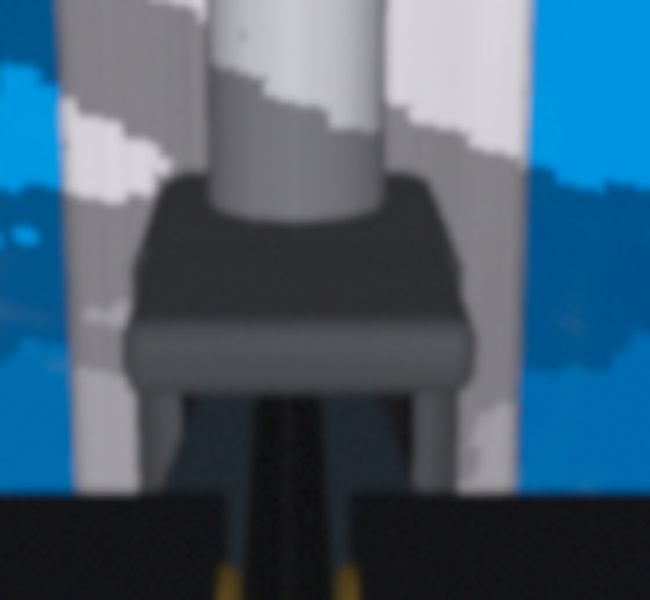

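>>> arm_command(
  deltas=[
    [0, [-0.1, 0.5, 0], 0],
    [0, [-0.2, 1, 0], 0],
    [0, [-0.3, 1.5, 0], 0],
    [0, [-0.4, 2, 0], 0],
  ],
)

```text
time_s: 5.85
ee_pos: [560.8, -157.4, 95.6]
ee_rot: [30.3, 90.0, -47.5]
force: [-0.2, -2.4, 3.6]
gripper_width: 0.5
```

>>> arm_command(
  deltas=[
    [0, [-0.1, 0.5, 0], 0],
    [0, [-0.2, 1, 0], 0],
  ],
)

```text
time_s: 6.05
ee_pos: [560.5, -156.1, 95.5]
ee_rot: [47.2, 90.0, -30.7]
force: [0.7, -2.8, 3.9]
gripper_width: 0.4
```

>>> arm_command(
  deltas=[
    [0, [-0.1, 0.4, 0], 0],
    [0, [-0.2, 0.8, 0], 0],
  ],
)

```text
time_s: 6.25
ee_pos: [560.3, -155.2, 95.5]
ee_rot: [68.3, 90.0, -9.5]
force: [-0.9, -2.8, 4.4]
gripper_width: 0.5
```

>>> arm_command(
  deltas=[
    [0, [-0.1, 0.4, 0], 0],
    [0, [-0.2, 0.8, 0], 0],
  ],
)

```text
time_s: 6.45
ee_pos: [560.1, -154.4, 95.5]
ee_rot: [75.2, 90.0, -2.6]
force: [0.6, -2.7, 4.8]
gripper_width: 0.6
```

>>> arm_command(
  deltas=[
    [0, [-0.1, 0.4, 0], 0],
    [0, [-0.2, 0.8, 0], 0],
  ],
)

```text
time_s: 6.65
ee_pos: [560.0, -153.6, 95.5]
ee_rot: [75.9, 90.0, -2.0]
force: [0.9, -2.5, 3.5]
gripper_width: 0.8
```

>>> arm_command(
  deltas=[
    [0, [-0.1, 0.4, 0], 0],
    [0, [-0.2, 0.8, 0], 0],
  ],
)

```text
time_s: 6.85
ee_pos: [559.8, -152.8, 95.5]
ee_rot: [76.8, 90.0, -1.1]
force: [0.1, -2.5, 3.9]
gripper_width: 0.4
```

```bash
cat > look.py <<'E'
from h import *
import sys
t=sys.argv[1]
d=np.array([-.2101,.9777]);n=np.array([-d[1],d[0]]);c=np.array([556.3,-136.7])
f=cams.grab_frame("wrist");s=env.state();print(s["time_s"],s["ee_pos"].round(2),s["force"].round(2),"tcp loc",((s["ee_pos"][:2]-c)@d).round(2))
cv2.imwrite(f"pics/w{t}.png",cv2.resize(np.ascontiguousarray(f["img"][150:330,220:430,::-1]),(700,600),interpolation=cv2.INTER_CUBIC))
np.savez(f"w{t}.npz",**{k:np.asarray(f[k]) for k in("K","rvec","tvec")})
# wall top edges: vertical luminance profile at the wall centre columns
p0=proj(f,[*(c+d*0),106])[0];g=cv2.cvtColor(f["img"],cv2.COLOR_RGB2GRAY).astype(float)
col=int(round(p0[0]));pr=g[:,col-14:col+15].mean(1);dr=np.gradient(pr)
for r in np.argsort(-abs(dr))[:400]:
    if 200<r<300 and abs(dr[r])>6: print(r,dr[r].round(1),"loc@106",((back(f,(col,r),106)[:2]-c)@d).round(1))
E
python3 look.py 3
```

```text
6.9 [ 559.76 -152.73   95.53] [ 0.89 -2.81  3.36] tcp loc -16.4
227 -19.7 loc@106 21.9
228 -17.7 loc@106 21.5
265 -12.8 loc@106 4.5
226 -12.7 loc@106 22.4
266 -10.7 loc@106 4.1
202 -9.4 loc@106 32.8
264 -9.2 loc@106 5.0
203 -8.9 loc@106 32.4
229 -8.1 loc@106 21.0
249 7.6 loc@106 12.0
208 -7.5 loc@106 30.2
250 7.5 loc@106 11.5
201 -6.6 loc@106 33.2
```

View pics/w3.png

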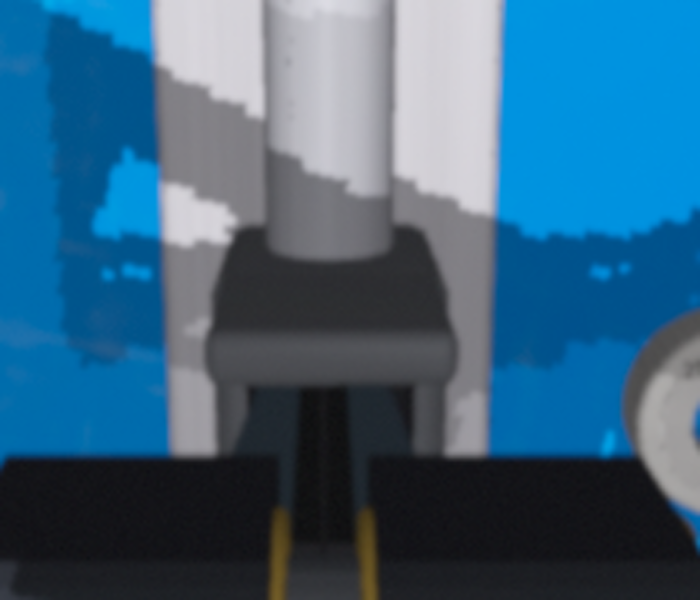

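>>> arm_command(
  deltas=[
    [0, [-0.1, 0.6, 0], 0],
    [0, [-0.25, 1.2, 0], 0],
    [0, [-0.4, 1.8, 0], 0],
    [0, [-0.5, 2.4, 0], 0],
    [0, [-0.65, 3, 0], 0],
  ],
)

```text
time_s: 7.4
ee_pos: [559.1, -149.8, 95.5]
ee_rot: [80.5, 90.0, 2.6]
force: [0.6, -2.5, 3.6]
gripper_width: 0.5
```

>>> arm_command(
  deltas=[
    [0, [-0.1, 0.6, 0], 0],
    [0, [-0.25, 1.2, 0], 0],
    [0, [-0.4, 1.8, 0], 0],
    [0, [-0.4, 2, 0], 0],
  ],
)

```text
time_s: 7.8
ee_pos: [558.7, -147.8, 95.5]
ee_rot: [78.9, 90.0, 1.1]
force: [1.3, -2.2, 4.1]
gripper_width: 0.2
```

>>> arm_command(
  deltas=[
    [0, [0, 0, 1], 0],
    [0, [0, 0, 2], 0],
    [0, [0, 0, 3.5], 0],
    [0, [0, 0, 5.5], 0],
    [0, [0, 0, 7], 0],
    [0, [0, 0, 7], 0],
  ],
)

```text
time_s: 8.4
ee_pos: [558.4, -147.6, 102.5]
ee_rot: [-153.2, 90.0, 128.9]
force: [1.1, 0.1, 0.3]
gripper_width: 0.4
```

```bash
python3 look.py 4
```

```text
8.45 [ 558.45 -147.69  102.42] [-0.49 -0.1  -0.8 ] tcp loc -11.19
225 -18.5 loc@106 26.4
224 -18.3 loc@106 26.9
260 -12.9 loc@106 9.8
261 -11.6 loc@106 9.3
223 -10.9 loc@106 27.4
226 -9.8 loc@106 26.0
203 -9.7 loc@106 36.5
204 -9.5 loc@106 36.0
259 -8.4 loc@106 10.2
245 8.2 loc@106 17.0
246 7.2 loc@106 16.5
244 6.8 loc@106 17.5
202 -6.1 loc@106 36.9
```

View pics/w4.png

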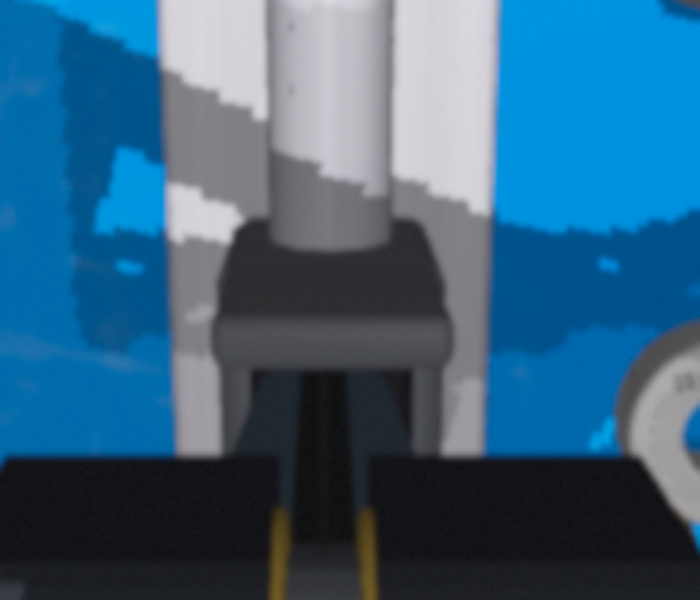

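>>> arm_command(
  deltas=[
    [0, [-0.2, 1, 0], 0],
    [0, [-0.4, 2, 0], 0],
    [0, [-0.6, 3, 0], 0],
    [0, [-0.7, 3.5, 0], 0],
  ],
)

```text
time_s: 8.85
ee_pos: [557.9, -144.4, 102.4]
ee_rot: [-4.6, 90.0, -82.4]
force: [-0.1, -1.3, -1.4]
gripper_width: 0.5
```

>>> arm_command(
  deltas=[
    [0, [-0.1, 0.5, 0], 0],
    [0, [-0.2, 1, 0], 0],
  ],
)

```text
time_s: 9.05
ee_pos: [557.8, -144.2, 102.5]
ee_rot: [4.1, 89.9, -73.7]
force: [0.5, -4.8, -1.3]
gripper_width: 0.6
```

>>> arm_command(
  deltas=[
    [0, [-0.1, 0.5, 0], 0],
    [0, [-0.2, 1, 0], 0],
  ],
)

```text
time_s: 9.25
ee_pos: [557.5, -142.9, 102.5]
ee_rot: [1.3, 89.9, -76.5]
force: [-0.3, -4.4, -1.2]
gripper_width: 0.5
```

>>> arm_command(
  deltas=[
    [0, [-0.1, 0.5, 0], 0],
    [0, [-0.2, 1, 0], 0],
  ],
)

```text
time_s: 9.45
ee_pos: [557.2, -141.5, 102.4]
ee_rot: [-13.5, 90.0, -91.3]
force: [0.4, -4.8, -0.3]
gripper_width: 0.6
```

>>> arm_command(
  deltas=[
    [0, [-0.2, 0.8, 0], 0],
    [0, [-0.4, 1.6, 0], 0],
    [0, [-0.5, 2.4, 0], 0],
    [0, [-0.7, 3.2, 0], 0],
    [0, [-0.9, 4, 0], 0],
    [0, [-1, 4.8, 0], 0],
    [0, [-1.2, 5.6, 0], 0],
    [0, [-1.4, 6.4, 0], 0],
    [0, [-1.5, 7.2, 0], 0],
    [0, [-1.7, 8, 0], 0],
  ],
)

```text
time_s: 10.45
ee_pos: [555.4, -133.3, 102.4]
ee_rot: [-107.9, 90.0, 174.3]
force: [-0.9, -4.4, 0.1]
gripper_width: 0.6
```

>>> arm_command(
  deltas=[
    [0, [-0.2, 0.8, 0], 0],
    [0, [-0.4, 1.6, 0], 0],
    [0, [-0.5, 2.4, 0], 0],
    [0, [-0.7, 3.2, 0], 0],
    [0, [-0.9, 4, 0], 0],
  ],
)

```text
time_s: 10.95
ee_pos: [554.6, -129.2, 102.4]
ee_rot: [-112.9, 90.0, 169.3]
force: [-1.3, -5.1, -1.3]
gripper_width: 0.6
```

```bash
python3 look.py 5
```

```text
11.0 [ 554.52 -129.13  102.46] [-1.1  -4.82 -0.91] tcp loc 7.77
230 -19.0 loc@106 42.9
231 -17.2 loc@106 42.5
267 -12.7 loc@106 25.1
229 -12.5 loc@106 43.4
204 -11.0 loc@106 54.8
266 -10.7 loc@106 25.6
203 -10.2 loc@106 55.3
268 -9.4 loc@106 24.7
205 -8.4 loc@106 54.4
252 7.9 loc@106 32.5
232 -7.9 loc@106 42.0
253 7.1 loc@106 32.0
202 -6.7 loc@106 55.7
210 -6.6 loc@106 52.1
251 6.5 loc@106 33.0
265 -6.4 loc@106 26.1
209 -6.2 loc@106 52.6
```

View pics/w5.png

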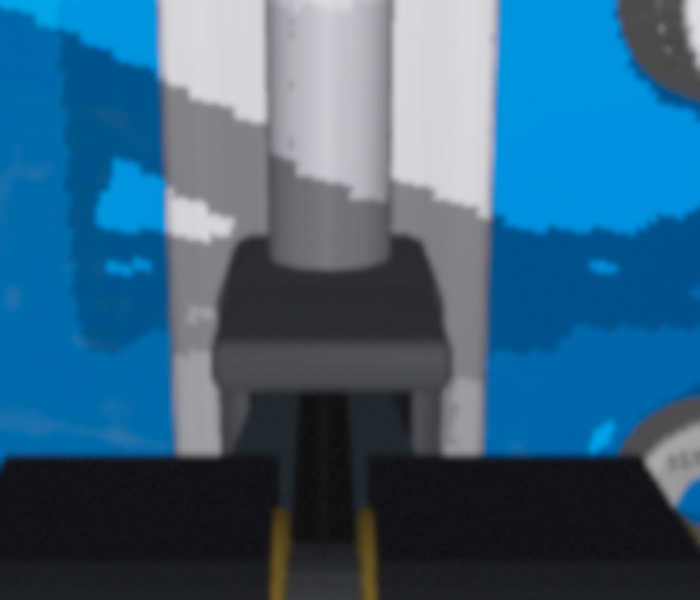

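>>> arm_command(
  deltas=[
    [0, [-0.15, 0.7, 0], 0],
    [0, [-0.3, 1.4, 0], 0],
    [0, [-0.45, 2.1, 0], 0],
    [0, [-0.6, 2.8, 0], 0],
  ],
)

```text
time_s: 11.4
ee_pos: [554.0, -126.5, 102.4]
ee_rot: [-114.0, 90.0, 168.1]
force: [-0.8, -5.7, -1.3]
gripper_width: 0.4
```

>>> arm_command(
  deltas=[
    [0, [-0.1, 0.5, 0], 0],
  ],
)

```text
time_s: 11.5
ee_pos: [553.8, -126.0, 102.5]
ee_rot: [-116.1, 90.0, 166.1]
force: [-0.1, -5.7, -1.1]
gripper_width: 0.6
```

>>> arm_command(
  deltas=[
    [0, [-0.1, 0.5, 0], 0],
  ],
)

```text
time_s: 11.6
ee_pos: [553.7, -125.5, 102.4]
ee_rot: [-113.1, 90.0, 169.1]
force: [-1.9, -4.7, -1.9]
gripper_width: 0.5
```

>>> arm_command(
  deltas=[
    [0, [-0.1, 0.5, 0], 0],
  ],
)

```text
time_s: 11.7
ee_pos: [553.6, -125.0, 102.5]
ee_rot: [-110.7, 90.0, 171.5]
force: [-1.2, -4.8, -0.9]
gripper_width: 0.2
```

>>> arm_command(
  deltas=[
    [0, [-0.1, 0.5, 0], 0],
    [0, [-0.2, 1, 0], 0],
  ],
)

```text
time_s: 11.9
ee_pos: [553.4, -124.0, 102.4]
ee_rot: [-106.2, 90.0, 175.9]
force: [-1.2, -5.7, -1.7]
gripper_width: 0.6
```

>>> arm_command(
  deltas=[
    [0, [-0.1, 0.5, 0], 0],
    [0, [-0.2, 1, 0], 0],
  ],
)

```text
time_s: 12.1
ee_pos: [553.2, -123.0, 102.4]
ee_rot: [-105.9, 90.0, 176.3]
force: [-1.5, -4.2, -0.6]
gripper_width: 0.3
```

>>> arm_command(
  deltas=[
    [0, [-0.1, 0.5, 0], 0],
    [0, [-0.2, 1, 0], 0],
  ],
)

```text
time_s: 12.3
ee_pos: [553.0, -122.0, 102.5]
ee_rot: [-110.3, 90.0, 171.8]
force: [-1.2, -4.6, -0.8]
gripper_width: 0.4
```

>>> arm_command(
  deltas=[
    [0, [-0.1, 0.5, 0], 0],
    [0, [-0.2, 1, 0], 0],
  ],
)

```text
time_s: 12.5
ee_pos: [552.7, -121.0, 102.4]
ee_rot: [-107.4, 90.0, 174.8]
force: [-1.3, -5.0, -1.7]
gripper_width: 0.8
```

>>> arm_command(
  deltas=[
    [0, [-0.1, 0.5, 0], 0],
    [0, [-0.2, 1, 0], 0],
  ],
)

```text
time_s: 12.7
ee_pos: [552.5, -120.0, 102.4]
ee_rot: [-109.3, 90.0, 172.9]
force: [-0.8, -4.3, -0.3]
gripper_width: 0.8
```

>>> arm_command(
  deltas=[
    [0, [-0.1, 0.5, 0], 0],
    [0, [-0.2, 1, 0], 0],
  ],
)

```text
time_s: 12.9
ee_pos: [552.3, -119.0, 102.5]
ee_rot: [-106.1, 90.0, 176.0]
force: [-0.8, -5.9, -1.8]
gripper_width: 0.2
```

>>> arm_command(
  deltas=[
    [0, [-0.1, 0.5, 0], 0],
    [0, [-0.2, 1, 0], 0],
  ],
)

```text
time_s: 13.1
ee_pos: [552.1, -118.0, 102.4]
ee_rot: [-105.9, 90.0, 176.2]
force: [-1.9, -4.4, -1.9]
gripper_width: 0.2
```

>>> arm_command(
  deltas=[
    [0, [-0.1, 0.5, 0], 0],
    [0, [-0.2, 1, 0], 0],
  ],
)

```text
time_s: 13.3
ee_pos: [551.9, -117.0, 102.4]
ee_rot: [-107.2, 90.0, 175.0]
force: [-0.8, -5.7, -0.1]
gripper_width: 0.5
```

>>> arm_command(
  deltas=[
    [0, [-0.1, 0.5, 0], 0],
    [0, [-0.2, 1, 0], 0],
  ],
)

```text
time_s: 13.5
ee_pos: [551.7, -116.0, 102.4]
ee_rot: [-108.2, 90.0, 174.0]
force: [-0.7, -4.3, -1.1]
gripper_width: 0.4
```

>>> arm_command(
  deltas=[
    [0, [-0.1, 0.5, 0], 0],
    [0, [-0.2, 1, 0], 0],
  ],
)

```text
time_s: 13.7
ee_pos: [551.5, -115.0, 102.4]
ee_rot: [-108.8, 90.0, 173.4]
force: [-1.6, -6.1, -1.0]
gripper_width: 0.3
```

>>> arm_command(
  deltas=[
    [0, [-0.1, 0.5, 0], 0],
    [0, [-0.2, 1, 0], 0],
  ],
)

```text
time_s: 13.9
ee_pos: [551.2, -114.0, 102.4]
ee_rot: [-109.7, 90.0, 172.4]
force: [-1.7, -5.0, -0.7]
gripper_width: 0.7
```

>>> arm_command(
  deltas=[
    [0, [-0.1, 0.5, 0], 0],
    [0, [-0.2, 1, 0], 0],
  ],
)

```text
time_s: 14.1
ee_pos: [551.0, -113.0, 102.4]
ee_rot: [-108.4, 90.0, 173.7]
force: [-1.1, -6.2, 0.8]
gripper_width: 0.5
```

>>> arm_command(
  deltas=[
    [0, [-0.1, 0.5, 0], 0],
    [0, [-0.2, 1, 0], 0],
  ],
)

```text
time_s: 14.3
ee_pos: [550.8, -112.0, 102.4]
ee_rot: [-111.7, 90.0, 170.5]
force: [-1.5, -5.2, -0.9]
gripper_width: 0.5
```

>>> arm_command(
  deltas=[
    [0, [-0.1, 0.5, 0], 0],
    [0, [-0.2, 1, 0], 0],
  ],
)

```text
time_s: 14.5
ee_pos: [550.7, -110.7, 102.4]
ee_rot: [-156.3, 89.9, 125.8]
force: [-0.7, -2.4, -1.2]
gripper_width: 0.6
```

>>> arm_command(
  deltas=[
    [0, [-0.1, 0.4, 0], 0],
  ],
)

```text
time_s: 14.6
ee_pos: [550.8, -110.1, 102.5]
ee_rot: [173.2, 89.9, 95.3]
force: [-1.4, -3.9, -0.2]
gripper_width: 0.5
```

>>> arm_command(
  deltas=[
    [0, [-0.1, 0.4, 0], 0],
  ],
)

```text
time_s: 14.7
ee_pos: [550.7, -109.8, 102.5]
ee_rot: [163.5, 90.0, 85.6]
force: [-1.2, -2.7, -0.9]
gripper_width: 0.8
```

>>> arm_command(
  deltas=[
    [0, [-0.1, 0.4, 0], 0],
  ],
)

```text
time_s: 14.8
ee_pos: [550.7, -109.6, 102.5]
ee_rot: [153.4, 90.0, 75.6]
force: [-1.5, -4.1, -0.7]
gripper_width: 0.6
```

>>> arm_command(
  deltas=[
    [0, [-0.1, 0.3, 0], 0],
  ],
)

```text
time_s: 14.9
ee_pos: [550.6, -109.3, 102.5]
ee_rot: [127.8, 90.0, 50.0]
force: [-1.9, -2.3, 0.6]
gripper_width: 0.2
```

>>> arm_command(
  deltas=[
    [0, [-0.1, 0.3, 0], 0],
  ],
)

```text
time_s: 15.0
ee_pos: [550.6, -109.1, 102.5]
ee_rot: [96.4, 90.0, 18.6]
force: [-0.1, -3.1, -0.6]
gripper_width: 0.4
```

>>> arm_command(
  deltas=[
    [0, [-0.1, 0.4, 0], 0],
  ],
)

```text
time_s: 15.1
ee_pos: [550.5, -108.8, 102.5]
ee_rot: [86.6, 90.0, 8.7]
force: [-0.7, -3.1, -0.5]
gripper_width: 0.5
```

>>> arm_command(
  deltas=[
    [0, [-0.1, 0.4, 0], 0],
  ],
)

```text
time_s: 15.2
ee_pos: [550.4, -108.4, 102.6]
ee_rot: [83.1, 90.0, 5.3]
force: [-1.0, -2.9, -0.9]
gripper_width: 0.2
```

```bash
python3 look.py 6
python3 - <<'E'
from h import *
f=cams.grab_frame("scene");s=env.state();print(s["force"],s["ee_pos"])
cv2.imwrite("pics/s6.png",cv2.resize(np.ascontiguousarray(f["img"][195:275,265:375,::-1]),(800,580),interpolation=cv2.INTER_CUBIC))
E
```

```text
15.25 [ 550.42 -108.33  102.52] [-0.43 -3.17  0.48] tcp loc 28.97
230 -19.5 loc@106 64.2
231 -16.9 loc@106 63.7
229 -13.3 loc@106 64.7
267 -12.5 loc@106 46.4
206 -11.6 loc@106 75.2
266 -10.7 loc@106 46.9
207 -10.6 loc@106 74.7
205 -10.1 loc@106 75.6
268 -9.0 loc@106 45.9
252 8.1 loc@106 53.7
232 -7.3 loc@106 63.2
204 -7.3 loc@106 76.1
253 7.0 loc@106 53.2
251 6.9 loc@106 54.2
208 -6.6 loc@106 74.3
265 -6.4 loc@106 47.4
[-0.68185556 -2.9806642   0.30546631] [ 550.41028324 -108.32527166  102.51765497]
```

View pics/s6.png

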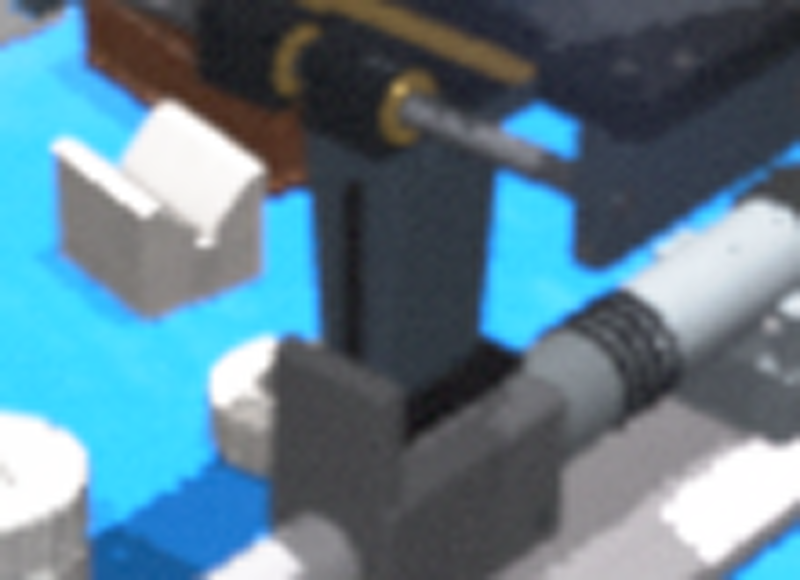

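View pics/w6.png

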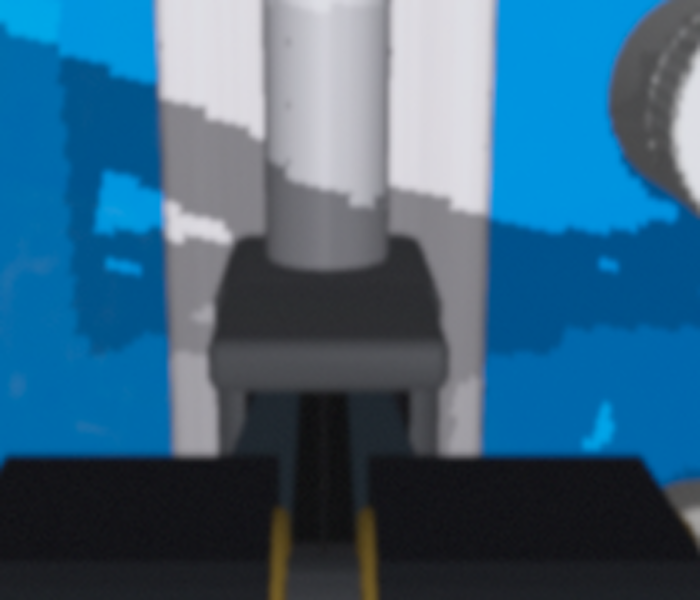

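>>> arm_command(
  deltas=[
    [0, [-0.1, 0.4, 0], 0],
  ],
)

```text
time_s: 15.4
ee_pos: [550.3, -108.1, 102.5]
ee_rot: [75.1, 90.0, -2.7]
force: [-0.4, -3.3, -0.3]
gripper_width: 0.1
```

>>> arm_command(
  deltas=[
    [0, [-0.1, 0.4, 0], 0],
  ],
)

```text
time_s: 15.5
ee_pos: [550.2, -107.6, 102.5]
ee_rot: [75.1, 90.0, -2.8]
force: [-1.0, -2.6, -0.8]
gripper_width: 0.4
```

>>> arm_command(
  deltas=[
    [0, [-0.1, 0.4, 0], 0],
  ],
)

```text
time_s: 15.6
ee_pos: [550.2, -107.3, 102.5]
ee_rot: [51.6, 90.0, -26.3]
force: [-0.2, -3.6, -0.5]
gripper_width: 0.7
```

>>> arm_command(
  deltas=[
    [0, [-0.1, 0.4, 0], 0],
  ],
)

```text
time_s: 15.7
ee_pos: [550.2, -107.2, 102.6]
ee_rot: [30.3, 89.9, -47.6]
force: [-0.2, -4.4, -1.3]
gripper_width: 0.2
```

>>> arm_command(
  deltas=[
    [0, [-0.1, 0.3, 0], 0],
  ],
)

```text
time_s: 15.8
ee_pos: [550.1, -107.1, 102.6]
ee_rot: [25.4, 89.9, -52.4]
force: [-0.3, -5.4, -2.0]
gripper_width: 0.3
```

>>> arm_command(
  deltas=[
    [0, [-0.1, 0.3, 0], 0],
  ],
)

```text
time_s: 15.9
ee_pos: [550.1, -107.1, 102.6]
ee_rot: [22.9, 89.9, -54.9]
force: [-0.1, -6.5, -1.8]
gripper_width: -0.0
```

>>> arm_command(
  deltas=[
    [0, [0.4, -2, 0], 0],
    [0, [0.8, -4, 0], 0],
    [0, [0.8, -4, 5], 0],
    [0, [0.8, -4, 20], 0],
    [0, [0.8, -4, 50], 0],
    [0, [0.8, -4, 80], 0],
    [0, [0.8, -4, 80], 0],
  ],
)

```text
time_s: 16.6
ee_pos: [553.1, -110.3, 187.2]
ee_rot: [71.0, 89.5, -6.8]
force: [0.2, -0.0, 0.1]
gripper_width: -0.0
```

```bash
python3 look.py 7
python3 - <<'E'
from h import *
d=np.array([-.2101,.9777]);n=np.array([-d[1],d[0]]);c=np.array([556.3,-136.7])
f=cams.grab_frame("scene");s=env.state();print(s["force"],s["ee_pos"],s["time_s"])
cv2.imwrite("pics/s7.png",cv2.resize(np.ascontiguousarray(f["img"][195:275,265:375,::-1]),(800,580),interpolation=cv2.INTER_CUBIC))
# predicted paddle-top outline for up/3.5 down
im=cv2.resize(np.ascontiguousarray(f["img"][195:275,265:375,::-1]),(800,580),interpolation=cv2.INTER_CUBIC)
for disp in(0,):
  for z,col in((89,(0,255,0)),(85.5,(0,0,255))):
    x=49-29
    P=[[*(c+d*(x+a)+n*b),z] for a,b in((-22,-13),(22,-13),(22,13),(-22,13))]
    uv=(proj(f,P)-[265,195])*[800/110,580/80]
    cv2.polylines(im,[uv.round().astype(int)],True,col,1)
cv2.imwrite("pics/s7o.png",im)
E
```

```text
16.65 [ 551.82 -110.09  184.97] [ 0.53 -0.03 -0.13] tcp loc 26.96
219 -16.1 loc@106 47.9
220 -13.9 loc@106 47.2
218 -10.7 loc@106 48.6
209 10.5 loc@106 54.9
210 9.1 loc@106 54.2
208 7.8 loc@106 55.6
[ 0.13938608  0.12035109 -0.8904888 ] [ 550.68623464 -109.92626474  183.25726221] 16.7
```

View pics/s7.png

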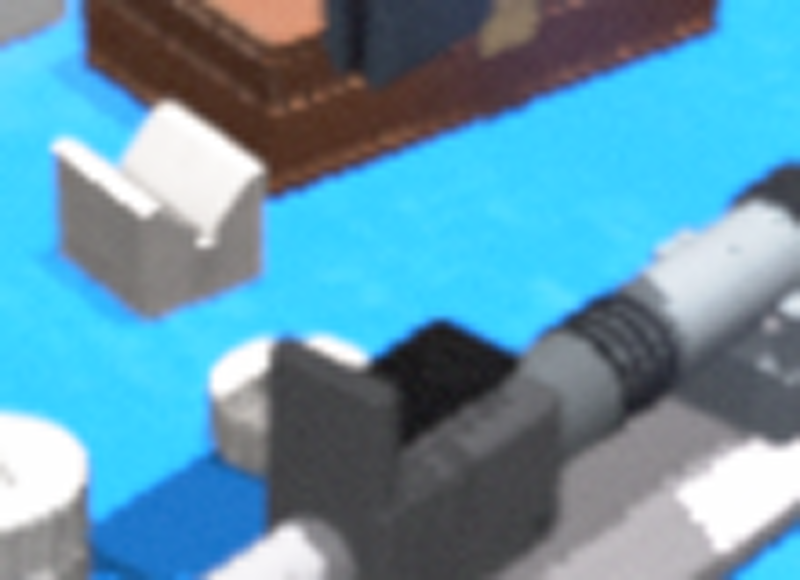

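View pics/s7o.png

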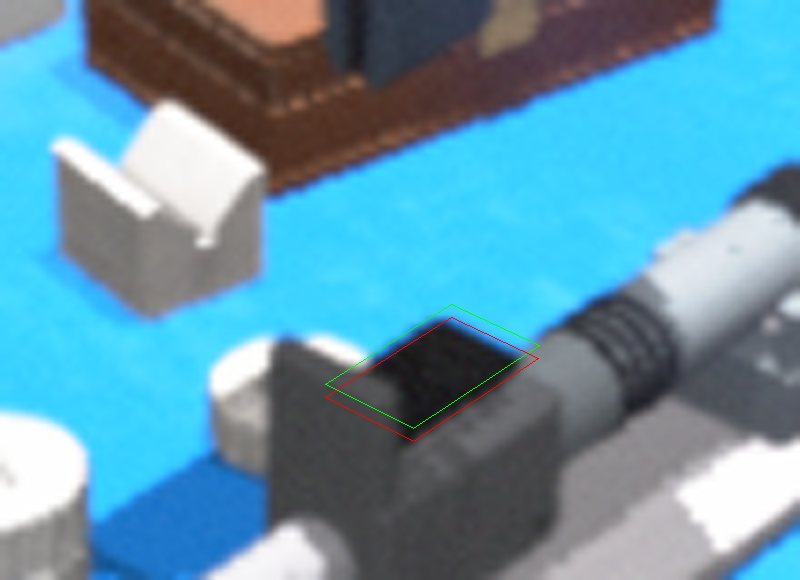

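View pics/w7.png

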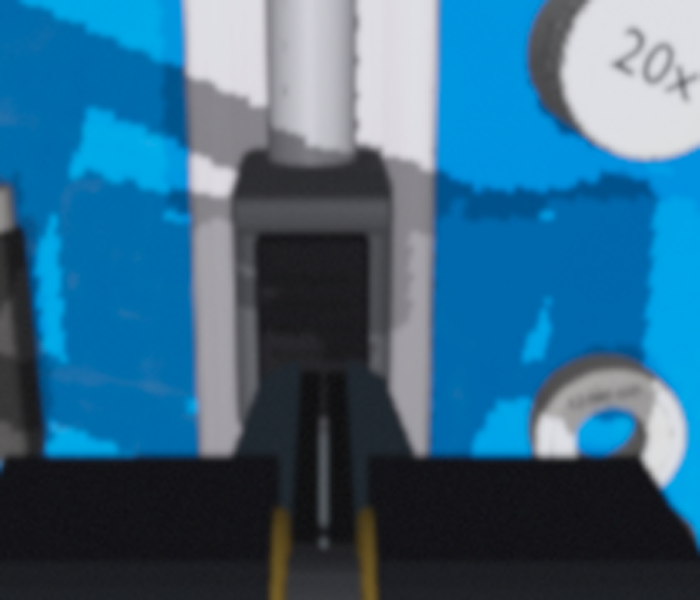

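Run:
```python
from h import *
d=np.array([-.2101,.9777]);n=np.array([-d[1],d[0]]);c=np.array([556.3,-136.7])
f=cams.grab_frame("scene");w=np.load("scene1.npz");print(w["tvec"].ravel(),np.ravel(f["tvec"]),env.state()["time_s"])
cv2.imwrite("pics/scene8.png",f["img"][...,::-1])
out=[]
for img,disp in((cv2.imread("pics/scene0.png"),0),(f["img"][...,::-1],49.5)):
    ce=proj(f,[*(c+d*(disp-15)),90])[0]
    x0,y0=np.round(ce-[35,40]).astype(int)
    im=cv2.resize(np.ascontiguousarray(img[y0:y0+80,x0:x0+70]),(400*1,457),interpolation=cv2.INTER_CUBIC)
    s=400/70
    x=disp-29
    for z,col in((89,(0,255,0)),(85.5,(0,0,255))):
        P=[[*(c+d*(x+a)+n*b),z] for a,b in((-22,-13),(22,-13),(22,13),(-22,13))]
        cv2.polylines(im,[((proj(f,P)-[x0,y0]+.5)*s).round().astype(int)],True,col,1)
    P=[[*(c+d*(x+a)+n*b),106] for a,b in((26,-17),(34,-17),(34,17),(26,17))]
    cv2.polylines(im,[((proj(f,P)-[x0,y0]+.5)*s).round().astype(int)],True,(255,255,0),1)
    out.append(im)
cv2.imwrite("pics/cmp.png",np.hstack(out))
```

```text
[252.2307739  362.04071407 475.44425647] [252.2307739  362.04071407 475.44425647] 16.75
```

View pics/cmp.png

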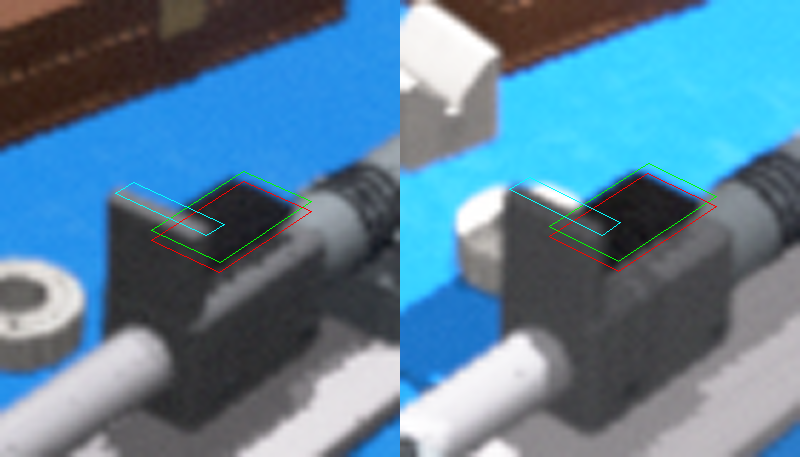

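Run:
```python
from h import *
d=np.array([-.2101,.9777]);n=np.array([-d[1],d[0]]);c=np.array([556.3,-136.7])
f=cams.grab_frame("scene");print(env.state()["time_s"],env.state()["ee_pos"],env.state()["force"])
for nm,disp,img in(("before",0,cv2.imread("pics/scene0.png")),("after",49.5,cv2.imread("pics/scene8.png")),("after2",49.5,f["img"][...,::-1].copy())):
    b=img[...,0].astype(float)
    x=disp-29;res=[]
    for a in np.arange(-16,6,1.):
        u,v=proj(f,[*(c+d*(x+a)-n*13),89])[0]; v2=proj(f,[*(c+d*(x+a)-n*13),85.5])[0][1]
        rows=np.arange(v-8,v+9,.1)
        p=cv2.remap(b.astype(np.float32),np.full((len(rows),1),u,np.float32),rows.astype(np.float32)[:,None],cv2.INTER_LINEAR)[:,0]
        hi,lo=p[:20].mean(),p[-20:].mean(); k=np.argmax(p<(hi+lo)/2)
        res.append((a,round(rows[k]-v,2),round((rows[k]-v)/(v2-v)*3.5,1),int(hi),int(lo)))
    print(nm,np.median([r[2] for r in res]),res[::3])
```

```text
16.8 [ 549.73761606 -109.83932573  181.60467932] [-0.60037281 -0.24840766 -0.26003307]
before -0.4 [(np.float64(-16.0), np.float64(0.2), np.float64(0.4), 234, 36), (np.float64(-13.0), np.float64(-0.0), np.float64(-0.0), 234, 37), (np.float64(-10.0), np.float64(-0.2), np.float64(-0.4), 234, 36), (np.float64(-7.0), np.float64(-0.1), np.float64(-0.2), 234, 47), (np.float64(-4.0), np.float64(-0.2), np.float64(-0.4), 234, 57), (np.float64(-1.0), np.float64(-0.3), np.float64(-0.6), 234, 59), (np.float64(2.0), np.float64(-0.3), np.float64(-0.6), 234, 55), (np.float64(5.0), np.float64(-0.3), np.float64(-0.6), 234, 53)]
after 0.4 [(np.float64(-16.0), np.float64(0.5), np.float64(1.0), 255, 31), (np.float64(-13.0), np.float64(0.3), np.float64(0.6), 255, 28), (np.float64(-10.0), np.float64(0.1), np.float64(0.2), 255, 25), (np.float64(-7.0), np.float64(0.3), np.float64(0.6), 255, 29), (np.float64(-4.0), np.float64(0.2), np.float64(0.4), 255, 38), (np.float64(-1.0), np.float64(0.1), np.float64(0.2), 255, 61), (np.float64(2.0), np.float64(0.3), np.float64(0.6), 255, 72), (np.float64(5.0), np.float64(-0.0), np.float64(-0.0), 255, 72)]
after2 0.4 [(np.float64(-16.0), np.float64(0.5), np.float64(1.0), 255, 29), (np.float64(-13.0), np.float64(0.3), np.float64(0.6), 255, 28), (np.float64(-10.0), np.float64(0.1), np.float64(0.2), 255, 29), (np.float64(-7.0), np.float64(0.3), np.float64(0.6), 255, 27), (np.float64(-4.0), np.float64(0.2), np.float64(0.4), 255, 41), (np.float64(-1.0), np.float64(0.1), np.float64(0.2), 255, 61), (np.float64(2.0), np.float64(0.3), np.float64(0.6), 255, 72), (np.float64(5.0), np.float64(-0.0), np.float64(-0.0), 255, 72)]
```

Run:
```python
from h import *
s=env.state();print(s["time_s"],s["ee_pos"],np.abs(s["qvel"]).max())
print(env.job_done())
```

```text
16.8 [ 549.73761606 -109.83932573  181.60467932] 0.6435836241442545
the job is handed in; nothing more can be done
None
```

The pole is shortened by one hole and the job is handed in at 16.8 s. No verdict came back, so the result below rests on my own checks.

**What I did**
- I pressed the paddle about 4.5 mm with the closed fingertips, at about 4.3 N.
- I slid the outer tube about 11 mm with the paddle held down, then lifted clear so the paddle could come up.
- I pushed on by the thumb stop at about 5 N. At roughly 46 mm of travel the push fell to about 2.5 to 3 N. At about 49 mm the tube stopped dead, and the force rose to 6.5 N with no further movement.
- I then backed off and raised the gripper clear.

**What the last checks showed**
- **Paddle:** the scene camera puts it within about 0.8 mm of its starting height. It would be 3.5 mm lower if the pin were between holes, so I take it as fully up.
- **Travel:** about 49 mm, inside the 32 to 55 mm range for the next hole.
- **Forces:** the highest reading on the tube was about 6.5 N, against the 25 N limit.
- **Bystanders:** the arm never went near the gauges or the can, and nothing showed as moved in the pictures. I did not re-measure their positions.

**One thing that did not fit:** between the force drop and the dead stop the tube moved about 4 mm, more than the 1.5 mm play quoted for the first hole. I did not test the lock with a second push.

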